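# Put the pocket torches on charge in the roll-top cabinet

## Robot

A 7-joint arm with a two-finger parallel gripper is mounted at the origin on the work surface. World frame = base frame: x ahead of the robot, y to its left, z up, the work surface at z = 0. Lengths are in m, angles in rad, forces in N, time in s.
With the tool pointing down it reaches from about 0.425 to 0.925 m from the base axis. Payload 6.8 kg.
Tool frame: the origin (TCP) lies at the very end of the fingers, on their centre line; the grasp point (between the pads) lies 19 mm behind it; z points along the fingers, y is the line along which they close (so a half turn about z gives the same grasp; the last joint's range is limited). The gripper opens to 85 mm and grips with 20 to 120 N. Pads are 22 mm wide; open, the fingers measure 114 mm over their backs; the gripper's body (76 mm by 85 mm) begins 54 mm behind the grasp point. The pads swing forward as they close: fully open they stand 13 mm farther back than shut.
Start: joints at [1.123, 0.477, 0.022, 1.555, -0.011, 1.109, -0.083], TCP at [0.225, -0.636, 0.231] pointing down, gripper open.
Joint ranges: [-2.96, 2.96], [-0.34, 2.1], [-1.41, 1.46], [0.24, 2.44], [-1.37, 4.51], [0.17, 1.92], [-2.96, 2.96]. Speed limits (rad/s): [2.39, 2.39, 3.14, 3.14, 3.14, 3.14, 3.14].

## Interface

Orientations are given as a rotation vector (axis times angle).
In Python, from bench import monitor, optics, r gives the robot as it stands.
- The arm moves only by the shell command python3 -m crank 'ROWS' [OPENING] [FORCE]. ROWS is JSON, a list of rows, each a list of 2 entries, a list of its own where there are three numbers: the shift along the tool's x, y, z in cm, then the turn, a rotation vector about the tool's x, y, z in rad. A call has 1 to 5 rows; each row shifts and turns the commanded pose from where the row before left it, along the tool's axes as they then stand; what a row does not reach is not made up. A row lasts 1/10 s, in which the tool goes at most 50 mm and 8.59 degrees, less where a joint would pass 70% of its speed; a pose out of reach is approached as far as the arm can. A call is refused whole if a number of a shift passes 5 or a number of a turn 0.15, either way. A call with a gripper value outside its range is refused whole. OPENING is the finger opening in cm, from 0 to 8.54, set as the call begins (- or left out, the last holds). The fingers move at their own pace and stop on an object; FORCE is the grip in N (left out, the last holds). Time passes only in rows, so rows that do not move let the fingers close. It gives the time, the measured TCP pose, the force, the opening and the grip force at its end, in the units of the state.
- monitor.get_obs(): the state, without advancing time (a new reading comes with each control period).
- optics.grab_frame(name): name is "scene" or "top" or "wrist"; returns (picture, depth): 384x512x3 uint8, red, green, blue; 384x512 float32, m along the optical axis (not along the pixel's ray), 0 where there is no reading.
- optics.camera_model(name): a dict with "vertical_fov" (degrees; the focal length in pixels is half the picture's height over the tangent of half this angle, whatever the lens; pixels are square), "cx", "cy" (the principal point, pixels), "R" (3x3) and "t" (3): a world point X has camera coordinates R X + t; the wrist camera has in their place "hand_eye" (4x4, takes a point from camera to tool coordinates, whose origin is the TCP and whose axes are the flange's). Camera axes: x right, y down, z forward; pixel columns grow to the right and rows downward; lengths in m; the calibration is good to about 2 mm. The wrist camera is an equidistant fisheye: a pixel r from the principal point sees the ray r / f radians off the axis. A picture is of the moment at which its call begins: read the wrist's pose just before it. camera_model takes no time and is no camera call.
- r.hand_in(): hands the job in; it is judged then, once.
The state is a dict: "clock": time; "joints": joint angles; "qvel": joint speeds; "tau": joint torques, N m; "tcp_pos": TCP position; "orientation": TCP orientation; "contact_force": force on the tool from outside, world axes, zero at the start; "moment": the same for the moment, N m; "grip_width": finger opening in m; "gripper_force": force on a finger pad.
Only numpy, scipy, OpenCV 4.12 (cv2) and the standard library are available. Lean on these libraries where they do the work, as an engineer would, in place of code of your own. Each camera call takes 0.05 s, during which the arm holds its last target. There are 200 camera calls.

## Task

Roll the slatted cover of the charging cabinet fully open, take out the glass jar that was left on the dock and stand it wholly on the cork coaster, and stand every pocket torch, lens down, in a well of its own in the charging dock. With everything in place, roll the cover fully shut. Leave the lantern, spoon and comb where they are.

Things in the scene. Friction and masses are not known exactly. Their poses are not given: they have to be found in the camera images.
- cabinet: Fixed roll-top cabinet, 320 deep (x) x 360 wide (y) x 190 mm high; white half-disc end panels (radius 160 mm, 340 mm apart inside). Origin on the shelf under its middle; -x is its front. The cover turns about an axis along y, 30 mm above the origin. In the front half: a grey dock, x -140 to -40 mm, 315 mm wide, top 36 mm above the shelf, with 5 square wells along y, 62 mm apart.
- cover (a joint): Rolling angle (rad) of the curved slatted wooden cover along its round track: 0 = fully shut (lower edge down on the front sill), 1.466 = fully open (rolled up and back into the rear half). Friction holds it wherever it is left; about 3 to 5 N at the handle moves it.
- cover_handle (a point): Middle of the cover's handle: a round steel bar 10 mm thick, 120 mm long, along the cabinet's y, on a post at each end, 36 mm clear of the slats (bar centre 195 mm, slat face 154 mm from the turning axis). At cover angle q the bar is 0.1745 + q rad above the level front direction (cabinet -x): low in front when shut, just past straight above the axis when open.
- well0 (a point): Centre of the floor of charging well 0 in the dock (brass contact plate). Square opening 51 mm wide, 18 mm deep; z up, axes as the cabinet's.
- well1 (a point): Centre of the floor of charging well 1 in the dock (brass contact plate). Square opening 51 mm wide, 18 mm deep; z up, axes as the cabinet's.
- well2 (a point): Centre of the floor of charging well 2 in the dock (brass contact plate). Square opening 51 mm wide, 18 mm deep; z up, axes as the cabinet's.
- well3 (a point): Centre of the floor of charging well 3 in the dock (brass contact plate). Square opening 51 mm wide, 18 mm deep; z up, axes as the cabinet's.
- well4 (a point): Centre of the floor of charging well 4 in the dock (brass contact plate). Square opening 51 mm wide, 18 mm deep; z up, axes as the cabinet's.
- torch0_mid (a point): Centre (54 mm above its lens end) of a loose pocket torch, 108 mm long: heavy lens head 44 mm wide over the lowest 20 mm, tapering until 30 mm up to a plain round handle 24 mm wide; about 160 g, centre of mass 17 mm up; z axis along it, pointing from the lens to the tail. It starts standing on its lens. May be absent.
- torch1_mid (a point): Centre (54 mm above its lens end) of a loose pocket torch, 108 mm long: heavy lens head 44 mm wide over the lowest 20 mm, tapering until 30 mm up to a plain round handle 24 mm wide; about 160 g, centre of mass 17 mm up; z axis along it, pointing from the lens to the tail. It starts standing on its lens. May be absent.
- torch2_mid (a point): Centre (54 mm above its lens end) of a loose pocket torch, 108 mm long: heavy lens head 44 mm wide over the lowest 20 mm, tapering until 30 mm up to a plain round handle 24 mm wide; about 160 g, centre of mass 17 mm up; z axis along it, pointing from the lens to the tail. It starts standing on its lens. May be absent.
- torch3_mid (a point): Centre (54 mm above its lens end) of a loose pocket torch, 108 mm long: heavy lens head 44 mm wide over the lowest 20 mm, tapering until 30 mm up to a plain round handle 24 mm wide; about 160 g, centre of mass 17 mm up; z axis along it, pointing from the lens to the tail. It starts standing on its lens. May be absent.
- torch4_mid (a point): Centre (54 mm above its lens end) of a loose pocket torch, 108 mm long: heavy lens head 44 mm wide over the lowest 20 mm, tapering until 30 mm up to a plain round handle 24 mm wide; about 160 g, centre of mass 17 mm up; z axis along it, pointing from the lens to the tail. It starts standing on its lens. May be absent.
- jar_mid (a point): Centre (31 mm above its base) of a loose round glass jar with a steel screw lid, 64 mm wide (lid, the top 16 mm, 62 mm wide), 62 mm high, about 160 g. It starts upright on top of the dock, inside the cabinet, over some of the wells.
- coaster_top (a point): Centre of the top of the fixed round cork coaster, 104 mm wide, 4 mm high, lying on the shelf.
- lantern: Bystander: green plastic lantern, 110 mm wide, 188 mm high; origin at its base.
- spoon: Bystander: steel spoon lying on the shelf; origin at its underside.
- comb: Bystander: white plastic hair comb, 170 mm long, lying on the shelf; origin at its underside.
Not all that is in view belongs to the job. Leave any blue or orange look-alike of the part that bears torch0_mid alone.

How it is judged:
On the way, in this order (a step that is already met when the one before it is completed fails the run):
1. the cover is rolled fully open (value of joint cover above 1.33 rad), for 0.2 s.
2. with the cover open, the jar stands on the coaster and every torch stands lens down in a well (value of joint cover above 1 rad and horizontal distance between jar_mid and coaster_top below 0.021 m and z of jar_mid in the frame of coaster_top between 0.026 and 0.036 m and angle between jar_mid's own z axis and vertical below 0.1 rad and x of torch0_mid in the frame of cabinet between -0.1 and -0.08 m and z of torch0_mid in the frame of cabinet between 0.065 and 0.079 m and angle between each of torch0_mid, torch1_mid, torch2_mid, torch3_mid, torch4_mid's own z axis and vertical below 0.12 rad and x of torch1_mid in the frame of cabinet between -0.1 and -0.08 m and z of torch1_mid in the frame of cabinet between 0.065 and 0.079 m and x of torch2_mid in the frame of cabinet between -0.1 and -0.08 m and z of torch2_mid in the frame of cabinet between 0.065 and 0.079 m and x of torch3_mid in the frame of cabinet between -0.1 and -0.08 m and z of torch3_mid in the frame of cabinet between 0.065 and 0.079 m and x of torch4_mid in the frame of cabinet between -0.1 and -0.08 m and z of torch4_mid in the frame of cabinet between 0.065 and 0.079 m), for 0.2 s.
At the end, for the whole second after the job is handed in: Cover shut (within 0.035 rad, about 5 mm); every torch present stands lens down on the floor of a well (centre within 10 mm of the line of wells and 7 mm of seated height, tilt under 0.12 rad); jar upright, wholly on the coaster (within 21 mm of its centre) (value of joint cover below 0.035 rad and horizontal distance between jar_mid and coaster_top below 0.021 m and z of jar_mid in the frame of coaster_top between 0.026 and 0.036 m and angle between jar_mid's own z axis and vertical below 0.1 rad and x of torch0_mid in the frame of cabinet between -0.1 and -0.08 m and z of torch0_mid in the frame of cabinet between 0.065 and 0.079 m and angle between each of torch0_mid, torch1_mid, torch2_mid, torch3_mid, torch4_mid's own z axis and vertical below 0.12 rad and x of torch1_mid in the frame of cabinet between -0.1 and -0.08 m and z of torch1_mid in the frame of cabinet between 0.065 and 0.079 m and x of torch2_mid in the frame of cabinet between -0.1 and -0.08 m and z of torch2_mid in the frame of cabinet between 0.065 and 0.079 m and x of torch3_mid in the frame of cabinet between -0.1 and -0.08 m and z of torch3_mid in the frame of cabinet between 0.065 and 0.079 m and x of torch4_mid in the frame of cabinet between -0.1 and -0.08 m and z of torch4_mid in the frame of cabinet between 0.065 and 0.079 m); the robot touches nothing.
It fails at once if the spoon is moved by more than 30 mm (distance of spoon from where it was at the start of the episode above 0.03 m).
It fails at once if the comb is moved by more than 30 mm (distance of comb from where it was at the start of the episode above 0.03 m).
It fails at once if the lantern is moved by more than 30 mm (distance of lantern from where it was at the start of the episode above 0.03 m).
Of torch0, torch1, torch2, torch3, torch4 only 3 to 5 are there at a start; the rules pass over those that are not, and their reading is None.
At some moment in a run one of torch0, torch1, torch2, torch3, torch4 may be knocked a few centimetres aside while the robot is not near it.
It also fails if it takes over 210 s, if anything falls off the work surface, if the arm or the gripper's body presses on something with over 40 N, if the wrist force passes 120 N, or if a joint passes its speed limit or range.

## Working session

There is one attempt and no reset: what is moved stays moved. The work goes in short steps, Python scripts to look and compute and a shell command to move; the robot and the scene stay as the last step left them, time stands still between calls to the robot, and variables do not carry over. Pictures are saved under pics/ and viewed, at most 14 in all, crops included, and the job is handed in when it is done.

```bash
ls; mkdir -p pics; python3 - <<'E'
from bench import monitor, optics, r
import cv2,numpy as np
o=monitor.get_obs(); print({k:np.round(v,3) for k,v in o.items()})
ims=[]
for n in("scene","top"):
    p,d=optics.grab_frame(n); np.savez(f"pics/{n}0.npz",p=p,d=d); ims.append(p)
    cv2.imwrite(f"pics/{n}0.png",cv2.resize(p[:,:,::-1],(800,600),interpolation=cv2.INTER_CUBIC))
    print(n,optics.camera_model(n))
print(optics.camera_model("wrist"))
E
```

```text
pics
{'clock': np.float64(0.0), 'joints': array([ 1.123,  0.478,  0.022,  1.556, -0.012,  1.109, -0.083]), 'qvel': array([ 0.001,  0.001, -0.   , -0.   ,  0.001, -0.001, -0.   ]), 'tau': array([-0.0000e+00, -5.9646e+01,  1.6080e+00, -2.8120e+01,  1.2000e-02,
        9.0000e-03, -0.0000e+00]), 'tcp_pos': array([ 0.225, -0.636,  0.23 ]), 'orientation': array([-3.095e+00, -5.310e-01,  1.000e-03]), 'contact_force': array([-0.093,  0.227,  0.04 ]), 'moment': array([-0.021,  0.002, -0.015]), 'gripper_force': np.float64(0.0), 'grip_width': np.float64(0.086)}
scene {'vertical_fov': 44.62668157357012, 'cx': 257.3152547464515, 'cy': 186.08766376041703, 'R': array([[ 0.88217078,  0.47089927, -0.00534664],
       [ 0.44400863, -0.83547097, -0.32379716],
       [-0.15694281,  0.28327043, -0.94611142]]), 't': array([-0.44601559, -0.14917836,  1.31107793])}
top {'vertical_fov': 51.96310207815835, 'cx': 251.3725680593025, 'cy': 184.5111198267395, 'R': array([[ 0.02818188, -0.99953592,  0.01156438],
       [-0.98793099, -0.02961372, -0.15203742],
       [ 0.15230933, -0.00714011, -0.98830708]]), 't': array([0.02454138, 0.49934529, 1.24537687])}
{'vertical_fov': 65.70646984690485, 'cx': 257.29152347821866, 'cy': 191.3374889503999, 'hand_eye': array([[-2.30917436e-04, -9.63519034e-01, -2.67639718e-01,
         6.69157859e-02],
       [ 9.99999458e-01, -4.94235379e-04,  9.16485363e-04,
        -9.05947139e-04],
       [-1.01532811e-03, -2.67639361e-01,  9.63518625e-01,
        -1.41045572e-01],
       [ 0.00000000e+00,  0.00000000e+00,  0.00000000e+00,
         1.00000000e+00]])}
```

View pics/scene0.png

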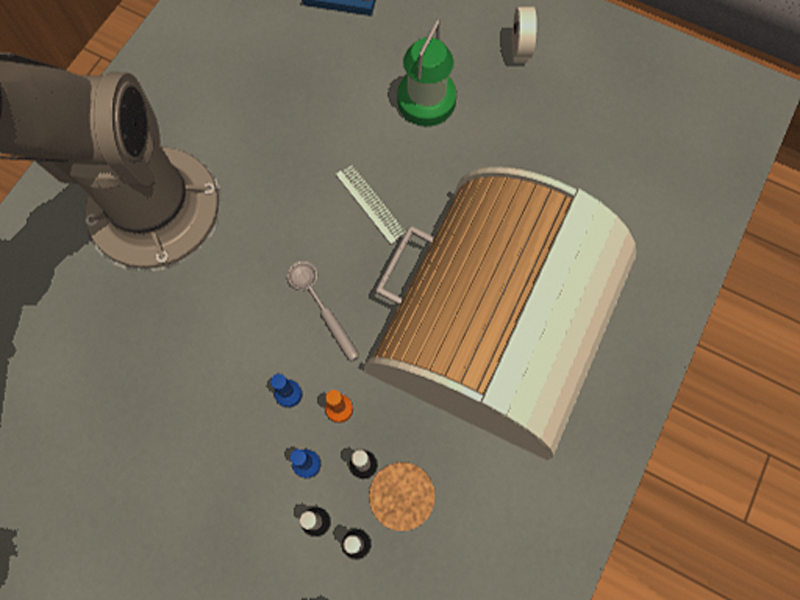

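View pics/top0.png

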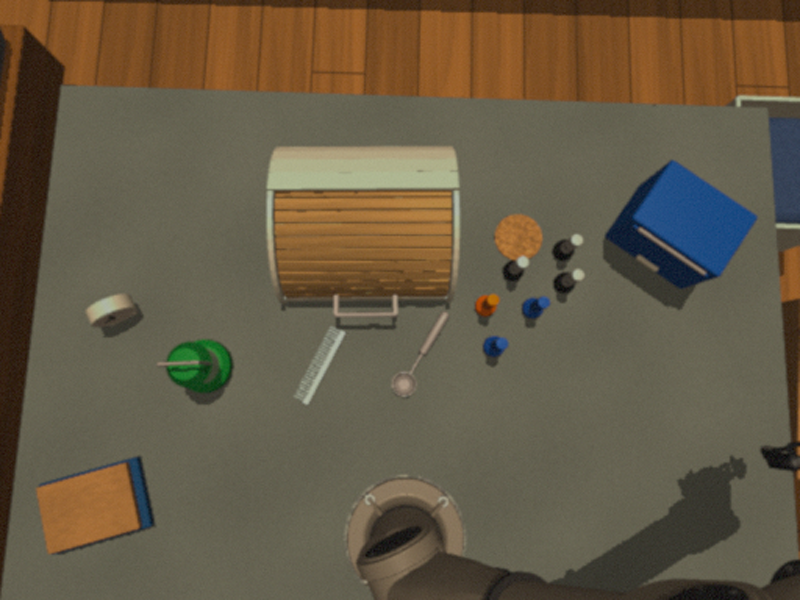

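The scene view shows the cabinet, the shut cover with its handle at (400,265), the coaster at (402,495), and three black/white torches at (361,462), (314,520) and (355,543). The blue and orange look-alikes are at (287,390), (305,463) and (338,405). The top view shows the same torches at (515,270), (565,250) and (566,282). A dark bit at (315,598) in the scene view needs checking.

```bash
cat > h.py <<'E'
from bench import monitor, optics, r
import cv2,numpy as np
from scipy.spatial.transform import Rotation as Rn
def cloud(n,p=None,d=None):
    o=monitor.get_obs()
    if d is None: p,d=optics.grab_frame(n)
    m=optics.camera_model(n); f=192/np.tan(np.radians(m["vertical_fov"]/2))
    v,u=np.mgrid[:384,:512]; x=(u-m["cx"])/f; y=(v-m["cy"])/f
    if n=="wrist":
        th=np.hypot(x,y); s=np.where(th>1e-6,np.tan(np.minimum(th,1.5))/np.maximum(th,1e-6),1); x=x*s;y=y*s
    P=np.stack([x*d,y*d,d],-1)
    if n=="wrist":
        H=m["hand_eye"]; P=P@H[:3,:3].T+H[:3,3]
        W=P@Rn.from_rotvec(o["orientation"]).as_matrix().T+o["tcp_pos"]
    else: W=(P-m["t"])@m["R"]
    W[d==0]=np.nan
    return p,d,W
def state():
    o=monitor.get_obs(); M=Rn.from_rotvec(o["orientation"]).as_matrix()
    print("t%.1f"%o["clock"],"tcp",np.round(o["tcp_pos"],4),"F",np.round(o["contact_force"],1),"w%.4f g%.0f"%(o["grip_width"],o["gripper_force"]),"q",np.round(o["joints"],2)); print("R",np.round(M,3).tolist())
    return o,M
E
cat > a.py <<'E'
from h import *
for n in("scene","top"):
    z=np.load(f"pics/{n}0.npz"); p,d,W=cloud(n,z["p"],z["d"])
    hsv=cv2.cvtColor(p,cv2.COLOR_RGB2HSV)
    g=lambda x,y: np.round(W[int(y*.64),int(x*.64)],3)
    h=W[...,2]
    # elevated blobs between 0.06 and .12
    for nm,lo,hi in(("slice60-115",.06,.115),):
        m=((h>lo)&(h<hi)&(W[...,0]>.2)).astype(np.uint8)
        k,l,s,c=cv2.connectedComponentsWithStats(m)
        for i in range(1,k):
            if 12<s[i,4]<3000:
                q=l==i; print(n,nm,"px800",np.round(c[i]/.64),s[i,4],"xyz",np.round(np.nanmedian(W[q],0),3),"top",np.round(np.nanmax(h[q]),3),"rgb",np.median(p[q],0))
    # coaster
    m=((h<.015)&(hsv[...,0]<22)&(hsv[...,1]>100)&(W[...,0]>.3)&(W[...,0]<.9)).astype(np.uint8)
    k,l,s,c=cv2.connectedComponentsWithStats(m)
    i=1+np.argmax(s[1:,4]); q=l==i; print(n,"coaster",s[i,4],(np.nanmin(W[q],0)+np.nanmax(W[q],0))/2,np.nanmax(W[q],0)-np.nanmin(W[q],0))
    cab=(W[...,0]>.4)&(W[...,0]<1)&(h>.12)&(abs(W[...,1])<.4)
    pts=W[cab][:,:2].astype(np.float32); print(n,"cabtop",cv2.minAreaRect(pts))
    for a,b in(("scene",[(382,295),(408,232)]),("top",[(337,315),(396,315),(275,180),(458,180)])):
        if a==n: print(n,[g(*e) for e in b])
E
python3 a.py; python3 - <<'E'
import numpy as np,cv2
a=np.load("pics/scene0.npz")["p"][220:384,150:340,::-1]
cv2.imwrite("pics/c0.png",cv2.resize(a,None,fx=3.6,fy=3.6,interpolation=cv2.INTER_CUBIC))
E
```

```text
scene slice60-115 px800 [525.  27.] 334 xyz [0.442 0.596 0.087] top 0.102 rgb [200.  189.5 158.5]
scene slice60-115 px800 [427.  89.] 253 xyz [0.346 0.393 0.084] top 0.111 rgb [93. 95. 76.]
scene slice60-115 px800 [486. 326.] 2506 xyz [0.586 0.045 0.093] top 0.115 rgb [127. 100.  78.]
scene slice60-115 px800 [280. 384.] 125 xyz [ 0.393 -0.178  0.106] top 0.113 rgb [ 36.  73. 135.]
scene slice60-115 px800 [335. 400.] 117 xyz [ 0.477 -0.16   0.107] top 0.114 rgb [199. 105.  28.]
scene slice60-115 px800 [300. 459.] 120 xyz [ 0.476 -0.259  0.107] top 0.113 rgb [ 41.  80. 145.]
scene slice60-115 px800 [360. 460.] 114 xyz [ 0.554 -0.219  0.108] top 0.114 rgb [200.  192.  169.5]
scene slice60-115 px800 [309. 520.] 120 xyz [ 0.532 -0.326  0.108] top 0.113 rgb [200. 191. 169.]
scene slice60-115 px800 [353. 544.] 113 xyz [ 0.602 -0.326  0.107] top 0.113 rgb [200. 198. 176.]
scene coaster 1463 [ 0.6268592  -0.23004103  0.00436388] [0.10239611 0.10426742 0.01589928]
scene cabtop ((0.6385067701339722, 0.10048653185367584), (0.27337613701820374, 0.36308544874191284), 1.8996447324752808)
scene [arr
[... 727 characters left out ...]
0-115 px800 [491. 301.] 69 xyz [ 0.47  -0.155  0.108] top 0.113 rgb [161.  99.  10.]
top slice60-115 px800 [541. 303.] 77 xyz [ 0.467 -0.254  0.106] top 0.114 rgb [ 41.  77. 119.]
top slice60-115 px800 [499. 343.] 68 xyz [ 0.385 -0.172  0.107] top 0.114 rgb [ 42.   79.  125.5]
top slice60-115 px800 [212. 367.] 50 xyz [0.324 0.391 0.076] top 0.093 rgb [62. 69. 51.]
top coaster 3017 [ 0.60003486  1.17868635 -0.53919462] [0.5998815  0.02733883 0.2419702 ]
top cabtop ((0.6354819536209106, 0.1013793796300888), (0.2726290225982666, 0.3608122766017914), 2.2100632190704346)
top [array([0.437, 0.152, 0.073]), array([0.441, 0.033, 0.073]), array([0.675, 0.268, 0.19 ]), array([ 0.686, -0.077,  0.189])]
```

View pics/c0.png

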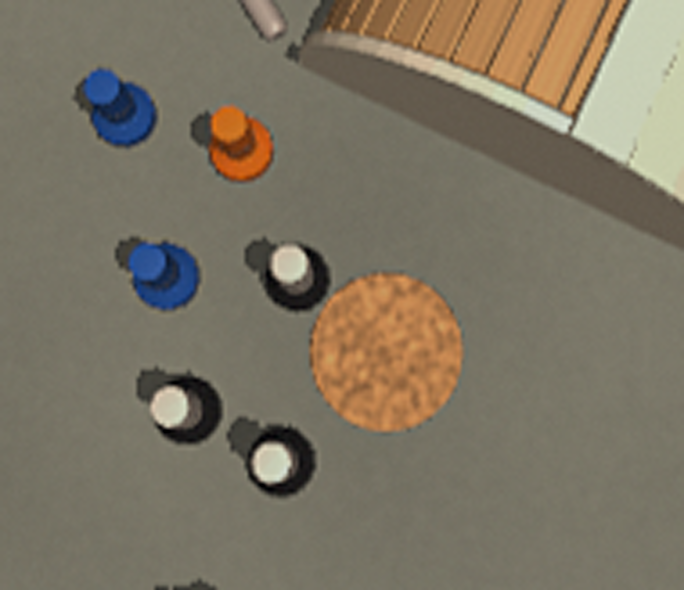

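```bash
cat > go.py <<'E'
import sys
from h import *
# go.py x y z : shift in tool axes (cm) from measured pose; heading error of tool y
o,M=state(); t=np.array([float(a) for a in sys.argv[1:4]])
print("shift cm",np.round(100*M.T@(t-o["tcp_pos"]),1),"tool y heading",round(np.arctan2(M[1,1],M[0,1]),3),"z tilt",np.round(M[:2,2],3))
E
python3 - <<'E'
from h import *
z=np.load("pics/scene0.npz"); p,d,W=cloud("scene",z["p"],z["d"]); print("dark bit",W[382,195:206].round(3)[::5])
p,d,W=cloud("wrist"); np.savez("pics/w0.npz",p=p,d=d)
cv2.imwrite("pics/w0.png",p[:,:,::-1])
E
python3 -m crank '[[[0,0,0],[0,0,-0.14]],[[0,0,0],[0,0,-0.14]],[[0,0,0],[0,0,-0.14]],[[0,0,0],[0,0,-0.14]],[[0,0,0],[0,0,-0.14]]]' 6 20
python3 -m crank '[[[0,0,0],[0,0,-0.14]],[[0,0,0],[0,0,-0.14]],[[0,0,0],[0,0,-0.14]],[[0,0,0],[0,0,-0.14]],[[0,0,0],[0,0,0]]]'
python3 go.py 0.445 0.094 0.2
```

```text
dark bit [[ 0.568 -0.428 -0.001]
 [ 0.579 -0.423  0.002]
 [ 0.589 -0.416  0.007]]
clock: 0.65
tcp_pos: [0.2249, -0.6362, 0.2309]
orientation: [-2.721, -1.568, -0.0]
contact_force: [0.8, -0.2, -0.1]
grip_width: 0.0599
gripper_force: 0.0
clock: 1.15
tcp_pos: [0.2247, -0.6363, 0.2309]
orientation: [-2.188, -2.254, -0.001]
contact_force: [0.2, -0.4, -0.3]
grip_width: 0.0601
gripper_force: 0.0
t1.1 tcp [ 0.2247 -0.6363  0.2309] F [ 0.2 -0.4 -0.3] w0.0601 g0 q [ 1.31  0.49 -0.25  1.54  0.13  1.13  1.07]
R [[-0.03, 1.0, -0.0], [1.0, 0.03, 0.001], [0.001, -0.0, -1.0]]
shift cm [72.3 24.2  3.1] tool y heading 0.03 z tilt [-0.     0.001]
```

View pics/w0.png

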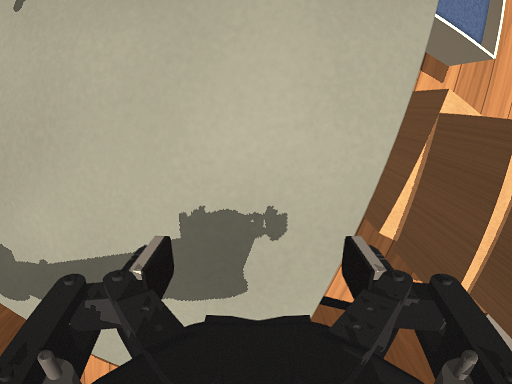

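The wrist view shows only bare shelf, my own shadow at (230,240) and floor, plus a dark bit at the top-left corner (18,5).

```bash

python3 -m crank '[[[3.5,2.8,-1.5],[0,0,0]],[[3.5,2.8,-1.5],[0,0,0]],[[3.5,2.8,-1.5],[0,0,0]],[[3.5,2.8,-1.5],[0,0,0]],[[3.5,2.8,-1.5],[0,0,0]]]' >/dev/null
python3 -m crank '[[[3.5,2.8,-1.5],[0,0,0]],[[3.5,2.8,-1.5],[0,0,0]],[[3.5,2.8,-1.5],[0,0,0]],[[0,0,0],[0,0,0]]]'
python3 - <<'E'
from h import *
p,d,W=cloud("wrist"); np.savez("pics/w1.npz",p=p,d=d)
cv2.imwrite("pics/w1.png",p[:,:,::-1])
E
python3 go.py 0.445 0.094 0.2
```

```text
clock: 2.05
tcp_pos: [0.4465, -0.3434, 0.3541]
orientation: [2.178, 2.259, 0.007]
contact_force: [-0.5, 0.6, -0.4]
grip_width: 0.0602
gripper_force: 0.0
t2.1 tcp [ 0.4436 -0.3468  0.3527] F [-0.9 -0.8  0. ] w0.0600 g0 q [ 0.9   0.23 -0.42  1.65  0.09  1.28  0.5 ]
R [[-0.032, 0.999, 0.003], [0.999, 0.032, -0.001], [-0.001, 0.003, -1.0]]
shift cm [44.1  1.5 15.2] tool y heading 0.032 z tilt [ 0.003 -0.001]
```

View pics/w1.png

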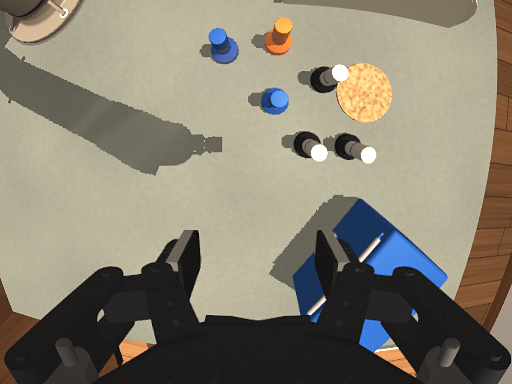

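This wrist view shows exactly three black/white torches, at (330,78), (312,148) and (358,150). The dark bit was the blue box's shadow. Next I'll go to the handle.

```bash

python3 -m crank '[[[4.4,0.15,1],[0,0,0]],[[4.4,0.15,1],[0,0,0]],[[4.4,0.15,1],[0,0,0]],[[4.4,0.15,1],[0,0,0]],[[4.4,0.15,1],[0,0,0]]]' >/dev/null
python3 -m crank '[[[4.4,0.15,1],[0,0,0]],[[4.4,0.15,1],[0,0,0]],[[4.4,0.15,1],[0,0,0]],[[4.4,0.15,1],[0,0,0]],[[4.4,0.15,1],[0,0,0]]]' >/dev/null
python3 -m crank '[[[0,0,0],[0,0,0]],[[0,0,0],[0,0,0]],[[0,0,0],[0,0,0]]]' 4.5
python3 - <<'E'
from h import *
p,d,W=cloud("wrist"); np.savez("pics/w2.npz",p=p,d=d)
h=W[...,2]
m=(h>.05)&(h<.08)&(W[...,0]>.4)&(W[...,0]<.465)&(W[...,1]>0)&(W[...,1]<.18)
P=W[m]
yb=np.round(P[:,1]/.02)
for k in np.unique(yb): q=P[yb==k]; print(k*.02,len(q),np.median(q,0).round(4),q[:,0].min().round(3),q[:,0].max().round(3),q[:,2].max().round(3))
cv2.imwrite("pics/w2.png",p[:,:,::-1])
E
python3 go.py 0.445 0.094 0.05
```

```text
clock: 3.4
tcp_pos: [0.4433, 0.0882, 0.251]
orientation: [2.194, 2.249, -0.001]
contact_force: [0.3, -0.2, 0.5]
grip_width: 0.0452
gripper_force: 0.0
0.02 4 [0.4485 0.0297 0.0666] 0.441 0.45 0.067
0.04 257 [0.4488 0.0374 0.0663] 0.439 0.465 0.07
0.06 135 [0.4427 0.0604 0.0671] 0.438 0.447 0.07
0.08 156 [0.442  0.0803 0.0671] 0.437 0.447 0.07
0.1 160 [0.4415 0.1001 0.0671] 0.437 0.446 0.07
0.12 161 [0.441  0.1204 0.0669] 0.436 0.446 0.07
0.14 177 [0.4403 0.1402 0.0669] 0.435 0.445 0.07
0.16 202 [0.4494 0.154  0.0659] 0.435 0.464 0.069
t3.5 tcp [0.4433 0.0881 0.2512] F [-0.1  0.4  0. ] w0.0450 g0 q [ 0.38  0.15 -0.77  2.    0.12  1.04 -0.43]
R [[-0.025, 1.0, -0.0], [1.0, 0.025, -0.001], [-0.001, -0.0, -1.0]]
shift cm [ 0.6  0.2 20.1] tool y heading 0.025 z tilt [-0.    -0.001]
```

View pics/w2.png

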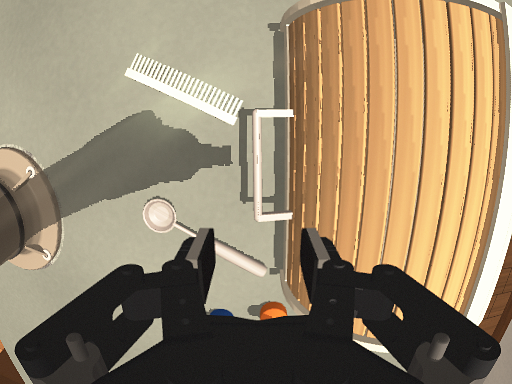

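Bar found at x 0.4415, z about 0.065, y 0.035 to 0.155. The comb and spoon lie clear of it. I'll narrow the fingers, go down and grip.

```bash

python3 -m crank '[[[0.1,-0.05,4.5],[0,0,0]],[[0.1,-0.05,4.5],[0,0,0]],[[0.1,0,4.5],[0,0,0]],[[0,0,0],[0,0,0]]]' 2.8 20 >/dev/null
python3 -m crank '[[[0.1,0,3.5],[0,0,0]],[[0.1,0,3.5],[0,0,0]],[[0,0,0],[0,0,0]]]'
python3 -m crank '[[[0,0,0],[0,0,0]],[[0,0,0],[0,0,0]],[[0,0,0],[0,0,0]],[[0,0,0],[0,0,0]],[[0,0,0],[0,0,0]]]' 0.6 25
python3 go.py 0.445 0.094 0.05
```

```text
clock: 4.15
tcp_pos: [0.4409, 0.0936, 0.0453]
orientation: [-2.19, -2.25, 0.006]
contact_force: [-0.1, -0.7, 0.0]
grip_width: 0.028
gripper_force: 0.0
clock: 4.65
tcp_pos: [0.4425, 0.0949, 0.0477]
orientation: [2.188, 2.252, 0.001]
contact_force: [-3.7, -1.4, 10.4]
grip_width: 0.0085
gripper_force: 26.2
t4.7 tcp [0.4425 0.0949 0.0477] F [-3.7 -1.4 10.4] w0.0085 g26 q [ 0.17  0.48 -0.62  2.18  0.48  0.62 -0.77]
R [[-0.029, 1.0, 0.002], [1.0, 0.029, -0.001], [-0.001, 0.002, -1.0]]
shift cm [-0.1  0.2 -0.2] tool y heading 0.029 z tilt [ 0.002 -0.001]
```

```bash

python3 -m crank '[[[0,0.4,-1.9],[0,0,0]],[[0,0.6,-1.85],[0,0,0]],[[0,0.8,-1.8],[0,0,0]],[[0,0,0],[0,0,0]]]'
python3 go.py 0.4830 0.0955 0.1000
```

```text
clock: 5.05
tcp_pos: [0.4609, 0.0956, 0.1041]
orientation: [2.189, 2.251, 0.002]
contact_force: [-4.5, -0.7, 3.9]
grip_width: 0.0091
gripper_force: 25.6
t5.0 tcp [0.4609 0.0956 0.1041] F [-4.5 -0.7  3.9] w0.0091 g26 q [ 0.24  0.41 -0.69  2.11  0.38  0.75 -0.66]
R [[-0.028, 1.0, 0.002], [1.0, 0.028, -0.001], [-0.001, 0.002, -1.0]]
shift cm [-0.1  2.2  0.4] tool y heading 0.028 z tilt [ 0.002 -0.001]
```

```bash

python3 -m crank '[[[0,1,-1.7],[0,0,0]],[[0,1.15,-1.6],[0,0,0]],[[0,1.3,-1.45],[0,0,0]],[[0,1.4,-1.3],[0,0,0]]]'
python3 -m crank '[[[0,1.55,-1.2],[0,0,0]],[[0,1.65,-1],[0,0,0]],[[0,1.75,-0.85],[0,0,0]],[[0,1.85,-0.65],[0,0,0]]]'
python3 go.py 0.645 0.0955 0.2
```

```text
clock: 5.45
tcp_pos: [0.5051, 0.0972, 0.1628]
orientation: [-2.186, -2.252, 0.009]
contact_force: [-11.8, 0.9, 5.6]
grip_width: 0.0093
gripper_force: 25.6
clock: 5.85
tcp_pos: [0.5762, 0.0999, 0.2019]
orientation: [2.188, 2.254, 0.0]
contact_force: [-5.3, 1.6, 7.5]
grip_width: 0.0087
gripper_force: 26.3
t5.8 tcp [0.5762 0.0999 0.2019] F [-5.3  1.6  7.5] w0.0087 g26 q [ 0.26  0.45 -0.7   1.77  0.33  1.04 -0.53]
R [[-0.03, 1.0, 0.0], [1.0, 0.03, -0.0], [-0.0, 0.0, -1.0]]
shift cm [-0.6  6.9  0.2] tool y heading 0.03 z tilt [ 0. -0.]
```

```bash

python3 -m crank '[[[0,1.9,-0.5],[0,0,0]],[[0,1.95,-0.3],[0,0,0]],[[0,1.95,-0.1],[0,0,0]],[[0,1.3,0.05],[0,0,0]],[[0,0,0],[0,0,0]]]'
python3 -m crank '[[[0,0.3,0],[0,0,0]],[[0,0,0],[0,0,0]],[[0,0,0],[0,0,0]]]'
python3 -m crank '[[[0,0,0],[0,0,0]],[[0,0,0],[0,0,0]],[[0,0,-2.5],[0,0,0]],[[0,0,-4],[0,0,0]],[[0,0,-4],[0,0,0]]]' 3
python3 - <<'E'
from h import *
for n in("top","scene"):
    p,d,W=cloud(n); np.savez(f"pics/{n}1.npz",p=p,d=d)
    if n=="top":
        cv2.imwrite("pics/t1.png",cv2.resize(p[60:240,150:400,::-1],None,fx=3.2,fy=3.2,interpolation=cv2.INTER_CUBIC))
E
python3 go.py 0.545 0.0955 0.2
```

```text
clock: 6.35
tcp_pos: [0.6479, 0.1025, 0.2098]
orientation: [-2.188, -2.253, -0.002]
contact_force: [-4.5, 0.7, 7.9]
grip_width: 0.0084
gripper_force: 26.7
clock: 6.65
tcp_pos: [0.648, 0.1025, 0.2098]
orientation: [-2.186, -2.253, 0.004]
contact_force: [-12.3, 0.9, 12.5]
grip_width: 0.0088
gripper_force: 27.2
clock: 7.15
tcp_pos: [0.6504, 0.1006, 0.3137]
orientation: [-2.189, -2.253, 0.0]
contact_force: [0.7, 0.3, 1.3]
grip_width: 0.0301
gripper_force: 0.0
t7.2 tcp [0.6534 0.1024 0.3197] F [0.7 0.2 0.2] w0.0303 g0 q [ 0.23  0.47 -0.69  1.45  0.31  1.32 -0.46]
R [[-0.028, 1.0, 0.011], [1.0, 0.028, 0.003], [0.002, 0.011, -1.0]]
shift cm [ -0.4 -11.   11.8] tool y heading 0.028 z tilt [0.011 0.003]
```

View pics/t1.png

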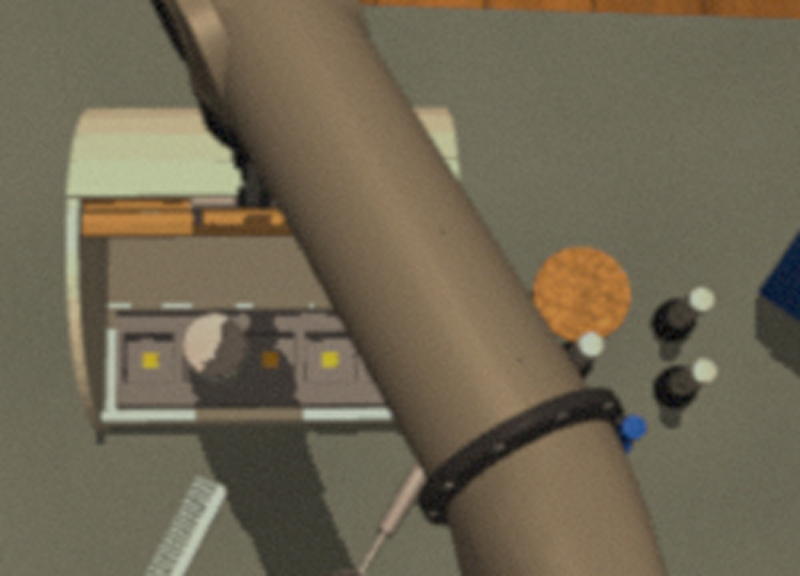

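The top view shows the cover open and the jar at (215,345), over the second well from the left. Free wells show at (150,360), (270,360) and (330,360). I'll look from the wrist for exact well and jar positions.

```bash

python3 -m crank '[[[0,-4,0],[0,0,0]],[[0,-4,0],[0,0,0]],[[0,-4,0],[0,0,0]],[[0,0,0],[0,0,0]],[[0,0,0],[0,0,0]]]' 5
python3 - <<'E'
from h import *
p,d,W=cloud("wrist"); np.savez("pics/w3.npz",p=p,d=d)
hsv=cv2.cvtColor(p,cv2.COLOR_RGB2HSV); h=W[...,2]
m=((hsv[...,0]>18)&(hsv[...,0]<32)&(hsv[...,1]>140)&(h<.04)&(h>.005)).astype(np.uint8)
k,l,s,c=cv2.connectedComponentsWithStats(m)
for i in range(1,k):
    if s[i,4]>20: q=l==i; print("well",c[i].round(),s[i,4],np.nanmedian(W[q],0).round(4))
a=(h>.085)&(h<.11)&(W[...,0]<.62)&(W[...,0]>.48)&(W[...,1]>0)&(W[...,1]<.27)
P=W[a]; print("jar",len(P),((P.min(0)+P.max(0))/2).round(4),np.median(P,0).round(4),np.ptp(P,axis=0).round(3))
cv2.imwrite("pics/w3.png",p[:,:,::-1])
E
python3 go.py 0.548 -0.216 0.25
```

```text
clock: 7.75
tcp_pos: [0.5305, 0.0973, 0.3133]
orientation: [2.188, 2.251, 0.001]
contact_force: [0.8, 0.8, 0.9]
grip_width: 0.0499
gripper_force: 0.0
well [268.  74.] 34 [0.542  0.2198 0.0166]
well [266. 157.] 98 [0.5436 0.0972 0.017 ]
well [267. 196.] 98 [0.5458 0.036  0.0172]
well [266. 234.] 78 [ 0.5474 -0.0259  0.0173]
jar 2573 [0.5488 0.1945 0.0975] [0.5418 0.1567 0.0965] [0.137 0.151 0.025]
t7.8 tcp [0.5312 0.0972 0.3132] F [ 0.9 -0.2 -0.8] w0.0499 g0 q [ 0.33  0.26 -0.75  1.74  0.19  1.21 -0.44]
R [[-0.028, 1.0, 0.002], [1.0, 0.028, -0.0], [-0.0, 0.002, -1.0]]
shift cm [-31.4   0.8   6.3] tool y heading 0.028 z tilt [ 0.002 -0.   ]
```

View pics/w3.png

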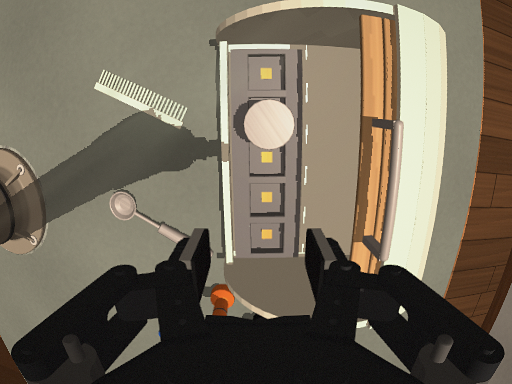

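The wells are clear in the wrist view and their heights match at about 17 mm. The jar lid is at (268,124), near (0.542, 0.157). Next is torch A.

```bash

cat > look.py <<'E'
from h import *
import sys
# torch tails near TCP: white disc at z .10-.12 (or given band) within 9 cm of the given xy
lo,hi=(.098,.122) if len(sys.argv)<5 else map(float,sys.argv[3:5])
x,y=map(float,sys.argv[1:3])
p,d,W=cloud("wrist"); h=W[...,2]; hsv=cv2.cvtColor(p,cv2.COLOR_RGB2HSV)
m=((h>lo)&(h<hi)&(np.hypot(W[...,0]-x,W[...,1]-y)<.13)&(p.min(-1)>90)).astype(np.uint8)
k,l,s,c=cv2.connectedComponentsWithStats(m)
for i in range(1,k):
    if s[i,4]>25:
        P=W[l==i]; print("white",c[i].round(),s[i,4],"mid",((P.min(0)+P.max(0))/2).round(4),"size",np.ptp(P,axis=0).round(3),"median rgb",np.median(p[l==i],0))
E
python3 -m crank '[[[-4.5,0.1,0.9],[0,0,0]],[[-4.5,0.1,0.9],[0,0,0]],[[-4.5,0.1,0.9],[0,0,0]],[[-4.5,0.1,0.9],[0,0,0]],[[-4.5,0.1,0.9],[0,0,0]]]' >/dev/null
python3 -m crank '[[[-4.5,0.1,0.9],[0,0,0]],[[-4.5,0.2,0.9],[0,0,0]],[[0,0,0],[0,0,0]],[[0,0,0],[0,0,0]]]'
python3 look.py 0.55 -0.216
python3 go.py 0.5505 -0.216 0.075
```

```text
clock: 8.7
tcp_pos: [0.5481, -0.2186, 0.2488]
orientation: [-2.192, -2.249, -0.001]
contact_force: [-0.6, 0.1, -0.7]
grip_width: 0.05
gripper_force: 0.0
white [262. 178.] 459 mid [ 0.552  -0.2164  0.1037] size [0.023 0.023 0.01 ] median rgb [254. 254. 251.]
white [239. 273.] 363 mid [ 0.5288 -0.326   0.1032] size [0.023 0.024 0.01 ] median rgb [254. 252. 242.]
white [300. 274.] 267 mid [ 0.5982 -0.3245  0.1033] size [0.02  0.023 0.011] median rgb [254. 252. 243.]
t8.8 tcp [ 0.5484 -0.2167  0.2494] F [-0.5  0.7  0.3] w0.0501 g0 q [ 0.73  0.38 -0.59  1.71  0.23  1.12  0.1 ]
R [[-0.029, 1.0, 0.0], [1.0, 0.029, 0.001], [0.001, 0.0, -1.0]]
shift cm [ 0.   0.2 17.4] tool y heading 0.029 z tilt [0.    0.001]
```

```bash

python3 -m crank '[[[0,0.2,4.5],[0,0,0]],[[0,0.15,4.5],[0,0,0]],[[0,0,4.5],[0,0,0]],[[0,0,3],[0,0,0]],[[0,0,2.2],[0,0,0]]]' >/dev/null
python3 -m crank '[[[0,0,0],[0,0,0]],[[0,0,0],[0,0,0]],[[0,0,0],[0,0,0]],[[0,0,0],[0,0,0]],[[0,0,0],[0,0,0]]]' 1.5 40
python3 -m crank '[[[0,0,0],[0,0,0]],[[0,0,-2],[0,0,0]],[[0,0,-4],[0,0,0]],[[0,0,-4],[0,0,0]],[[0,0,-3],[0,0,0]]]'
python3 -m crank '[[[0,0,0],[0,0,0]],[[0,0,0],[0,0,0]]]'
python3 go.py 0.5458 0.036 0.2
```

```text
clock: 9.75
tcp_pos: [0.5515, -0.217, 0.0638]
orientation: [2.188, 2.252, 0.001]
contact_force: [0.3, 0.8, -1.5]
grip_width: 0.0229
gripper_force: 39.2
clock: 10.25
tcp_pos: [0.5515, -0.2168, 0.1955]
orientation: [2.188, 2.252, 0.002]
contact_force: [1.3, -0.7, -1.7]
grip_width: 0.0231
gripper_force: 39.6
clock: 10.45
tcp_pos: [0.5509, -0.217, 0.1932]
orientation: [2.189, 2.252, 0.0]
contact_force: [0.4, 0.5, -2.6]
grip_width: 0.023
gripper_force: 39.6
t10.4 tcp [ 0.5509 -0.217   0.1932] F [ 0.4  0.5 -2.6] w0.0230 g40 q [ 0.71  0.44 -0.57  1.77  0.28  1.01  0.06]
R [[-0.029, 1.0, 0.001], [1.0, 0.029, -0.001], [-0.001, 0.001, -1.0]]
shift cm [25.3  0.2 -0.7] tool y heading 0.029 z tilt [ 0.001 -0.001]
```

```bash

python3 -m crank '[[[0,0,-3],[0,0,0]],[[1.3,0,-3],[0,0,0]],[[4,0,0],[0,0,0]],[[4,0,0],[0,0,0]],[[4,0,0],[0,0,0]]]' >/dev/null
python3 -m crank '[[[4,0,0],[0,0,0]],[[4,0.2,0],[0,0,0]],[[4,0,0],[0,0,0]],[[0,0,0],[0,0,0]],[[0,0,0],[0,0,0]]]' >/dev/null
python3 go.py 0.5458 0.036 0.083
```

```text
t11.4 tcp [0.5446 0.0369 0.2512] F [ 0.5 -0.6 -2.3] w0.0232 g40 q [ 0.39  0.33 -0.7   1.8   0.23  1.1  -0.36]
R [[-0.032, 0.999, -0.003], [0.999, 0.032, -0.0], [-0.0, -0.003, -1.0]]
shift cm [-0.1  0.2 16.8] tool y heading 0.032 z tilt [-0.003 -0.   ]
```

```bash

python3 -m crank '[[[-0.1,0.1,4],[0,0,0]],[[0,0,4],[0,0,0]],[[0,0,4],[0,0,0]],[[0,0,2.5],[0,0,0]],[[0,0,2.4],[0,0,0]]]' >/dev/null
python3 -m crank '[[[0,0,0],[0,0,0]],[[0,0,0],[0,0,0]]]'
python3 -m crank '[[[0,0,0],[0,0,0]],[[0,0,0],[0,0,0]],[[0,0,0],[0,0,0]]]' 4.5
python3 -m crank '[[[0,0,-3],[0,0,0]],[[0,0,-4.5],[0,0,0]],[[0,0,-4.5],[0,0,0]],[[0,0,-4],[0,0,0]],[[0,0,0],[0,0,0]]]' >/dev/null
python3 look.py 0.545 0.036 0.11 0.14
python3 go.py 0.5288 -0.326 0.25
```

```text
clock: 12.15
tcp_pos: [0.5459, 0.0337, 0.0826]
orientation: [-2.19, -2.25, 0.004]
contact_force: [0.7, 0.6, -2.2]
grip_width: 0.023
gripper_force: 41.3
clock: 12.45
tcp_pos: [0.5471, 0.0348, 0.0844]
orientation: [2.189, 2.252, 0.001]
contact_force: [-0.5, -0.3, 0.3]
grip_width: 0.0451
gripper_force: 0.0
white [252. 188.] 475 mid [0.5456 0.0325 0.1191] size [0.023 0.023 0.015] median rgb [144. 135. 117.]
white [221. 289.] 133 mid [ 0.5139 -0.0783  0.1255] size [0.021 0.011 0.029] median rgb [180. 162. 135.]
t13.0 tcp [0.5485 0.0355 0.2472] F [-0.4 -0.2 -0.2] w0.0451 g0 q [ 0.39  0.33 -0.71  1.81  0.24  1.08 -0.37]
R [[-0.029, 1.0, 0.007], [1.0, 0.029, -0.0], [-0.001, 0.007, -1.0]]
shift cm [-36.1  -3.   -0.3] tool y heading 0.029 z tilt [ 0.007 -0.   ]
```

Torch A is seated: its tail is at about 0.126 m, as expected. Now torch B.

```bash

python3 -m crank '[[[-4.5,0,0],[0,0,0]],[[-4.5,0,0],[0,0,0]],[[-4.5,0,0],[0,0,0]],[[-4.5,-0.5,0],[0,0,0]],[[-4.5,-0.5,0],[0,0,0]]]' >/dev/null
python3 -m crank '[[[-4.5,-1,0],[0,0,0]],[[-4.5,-1,0],[0,0,0]],[[-4.6,0,0],[0,0,0]],[[0,0,0],[0,0,0]],[[0,0,0],[0,0,0]]]' >/dev/null
python3 look.py 0.56 -0.326
python3 go.py 0.5288 -0.326 0.062
```

```text
white [202. 107.] 364 mid [ 0.4718 -0.2565  0.1064] size [0.022 0.02  0.005] median rgb [100. 142. 225.]
white [262. 181.] 485 mid [ 0.5287 -0.3264  0.1033] size [0.023 0.023 0.011] median rgb [255. 255. 251.]
white [333. 182.] 459 mid [ 0.5994 -0.3251  0.1032] size [0.023 0.024 0.01 ] median rgb [255. 255. 253.]
t14.1 tcp [ 0.5267 -0.3256  0.2426] F [0.4 2.1 0.5] w0.0450 g0 q [ 0.87  0.43 -0.56  1.65  0.25  1.13  0.28]
R [[-0.029, 1.0, -0.001], [1.0, 0.029, 0.002], [0.002, -0.001, -1.0]]
shift cm [-0.1  0.2 18.1] tool y heading 0.029 z tilt [-0.001  0.002]
```

```bash

python3 -m crank '[[[-0.1,0.2,4.5],[0,0,0]],[[0,0,4.5],[0,0,0]],[[0,0,4.5],[0,0,0]],[[0,0,2.6],[0,0,0]],[[0,0,1.9],[0,0,0]]]' >/dev/null
python3 -m crank '[[[0,0,0],[0,0,0]],[[0,0,0],[0,0,0]],[[0,0,0],[0,0,0]],[[0,0,0],[0,0,0]],[[0,0,0],[0,0,0]]]' 1.5 40
python3 -m crank '[[[0,0,-3],[0,0,0]],[[0,0,-4.5],[0,0,0]],[[0,0,-4.5],[0,0,0]],[[0,0,-4.5],[0,0,0]],[[0,0,-2.5],[0,0,0]]]'
python3 -m crank '[[[0,0,0],[0,0,0]],[[0,0,0],[0,0,0]]]'
python3 go.py 0.5436 0.0972 0.25
```

```text
clock: 15.05
tcp_pos: [0.5296, -0.3277, 0.0648]
orientation: [2.188, 2.252, 0.0]
contact_force: [-0.0, -0.0, -0.6]
grip_width: 0.023
gripper_force: 39.2
clock: 15.55
tcp_pos: [0.5306, -0.3278, 0.2587]
orientation: [2.185, 2.249, 0.002]
contact_force: [0.4, -0.7, -0.9]
grip_width: 0.023
gripper_force: 39.5
clock: 15.75
tcp_pos: [0.529, -0.3275, 0.2541]
orientation: [2.189, 2.253, -0.0]
contact_force: [0.1, 0.6, -2.2]
grip_width: 0.0231
gripper_force: 39.5
t15.8 tcp [ 0.529  -0.3275  0.2541] F [ 0.1  0.6 -2.2] w0.0231 g40 q [ 0.87  0.43 -0.56  1.63  0.24  1.15  0.28]
R [[-0.029, 1.0, 0.0], [1.0, 0.029, -0.001], [-0.001, 0.0, -1.0]]
shift cm [42.4  2.7  0.4] tool y heading 0.029 z tilt [ 0.    -0.001]
```

```bash

python3 -m crank '[[[4.2,1,0],[0,0,0]],[[4.2,1,0],[0,0,0]],[[4.2,0.7,0],[0,0,0]],[[4.2,0,0],[0,0,0]],[[4.2,0,0],[0,0,0]]]' >/dev/null
python3 -m crank '[[[4.2,0,0],[0,0,0]],[[4.2,0,0],[0,0,0]],[[4.2,0,0],[0,0,0]],[[4.3,0,0],[0,0,0]],[[4.3,0,0],[0,0,0]]]' >/dev/null
python3 -m crank '[[[0,0,0],[0,0,0]],[[0,0,0],[0,0,0]]]' >/dev/null
python3 go.py 0.5443 0.0972 0.083
```

```text
t16.9 tcp [0.5427 0.0959 0.2521] F [-0.1 -0.1 -1. ] w0.0234 g39 q [ 0.3   0.34 -0.73  1.79  0.25  1.11 -0.48]
R [[-0.032, 0.999, -0.003], [0.999, 0.032, -0.0], [-0.0, -0.003, -1.0]]
shift cm [ 0.1  0.2 16.9] tool y heading 0.032 z tilt [-0.003 -0.   ]
```

```bash

python3 -m crank '[[[0.2,0.1,4],[0,0,0]],[[0,0,4],[0,0,0]],[[0,0,4],[0,0,0]],[[0,0,2.5],[0,0,0]],[[0,0,2.3],[0,0,0]]]' >/dev/null
python3 -m crank '[[[0,0,0],[0,0,0]],[[0,0,0],[0,0,0]]]'
python3 -m crank '[[[0,0,0],[0,0,0]],[[0,0,0],[0,0,0]],[[0,0,0],[0,0,0]]]' 4.5
python3 -m crank '[[[0,0,-3],[0,0,0]],[[0,0,-4.5],[0,0,0]],[[0,0,-4.5],[0,0,0]],[[0,0,-4],[0,0,0]],[[0,0,0],[0,0,0]]]' >/dev/null
python3 -m crank '[[[0,0,0],[0,0,0]],[[0,0,0],[0,0,0]]]' 8.54 >/dev/null
python3 look.py 0.545 0.097 0.11 0.14
python3 - <<'E'
from h import *
p,d,W=cloud("wrist"); h=W[...,2]
a=(h>.088)&(h<.106)&(W[...,0]<.60)&(W[...,0]>.49)&(W[...,1]>0.115)&(W[...,1]<.2)
P=W[a]; c,rad=cv2.minEnclosingCircle(P[:,:2].astype(np.float32)); print("jar",len(P),np.round(c,4),rad,((P.min(0)+P.max(0))/2).round(4),np.median(P[:,2]))
E
python3 go.py 0.543 0.157 0.25
```

```text
clock: 17.65
tcp_pos: [0.544, 0.0962, 0.0851]
orientation: [-2.189, -2.251, 0.003]
contact_force: [-0.8, 0.7, -1.7]
grip_width: 0.023
gripper_force: 40.1
clock: 17.95
tcp_pos: [0.5455, 0.0965, 0.0867]
orientation: [2.189, 2.251, 0.001]
contact_force: [-0.1, -0.5, -1.0]
grip_width: 0.0452
gripper_force: 0.0
white [258. 189.] 481 mid [0.5432 0.0943 0.1241] size [0.023 0.022 0.004] median rgb [136. 123. 109.]
white [258. 249.] 423 mid [0.5454 0.0327 0.1188] size [0.024 0.024 0.014] median rgb [236. 224. 199.]
jar 3085 [0.542  0.1496] 0.031139634549617767 [0.5419 0.1496 0.0962] 0.09641946870065607
t18.8 tcp [0.544  0.0967 0.2444] F [-0.1  0.5 -0. ] w0.0847 g0 q [ 0.3   0.35 -0.73  1.8   0.26  1.1  -0.49]
R [[-0.029, 1.0, -0.002], [1.0, 0.029, -0.001], [-0.0, -0.002, -1.0]]
shift cm [ 6.   0.1 -0.6] tool y heading 0.029 z tilt [-0.002 -0.001]
```

```bash

python3 -m crank '[[[2.6,0,0],[0,0,0]],[[2.7,0,0],[0,0,0]],[[0,0,4],[0,0,0]],[[0,0,3],[0,0,0]],[[0,0,0],[0,0,0]]]' >/dev/null
python3 go.py 0.542 0.1496 0.062
```

```text
t19.2 tcp [0.54   0.1488 0.1709] F [-0.9 -0.2 -0.5] w0.0853 g0 q [ 0.18  0.45 -0.71  1.85  0.35  0.98 -0.66]
R [[-0.03, 1.0, -0.009], [1.0, 0.03, -0.003], [-0.002, -0.009, -1.0]]
shift cm [ 0.1  0.3 10.9] tool y heading 0.03 z tilt [-0.009 -0.003]
```

```bash

python3 -m crank '[[[0.1,0.1,3],[0,0,0]],[[0,0,3],[0,0,0]],[[0,0,3],[0,0,0]],[[0,0,1.7],[0,0,0]],[[0,0,0],[0,0,0]]]'
python3 -m crank '[[[0,0,0],[0,0,0]],[[0,0,0],[0,0,0]],[[0,0,0],[0,0,0]],[[0,0,0],[0,0,0]],[[0,0,0],[0,0,0]]]' 5 35
python3 -m crank '[[[0,0,0],[0,0,0]],[[0,0,-2],[0,0,0]],[[0,0,-4.5],[0,0,0]],[[0,0,-4.5],[0,0,0]],[[0,0,-4.5],[0,0,0]]]'
python3 -m crank '[[[0,0,-3],[0,0,0]],[[0,0,0],[0,0,0]],[[0,0,0],[0,0,0]]]'
python3 go.py 0.6268 -0.2300 0.24
```

```text
clock: 19.75
tcp_pos: [0.5433, 0.1506, 0.0673]
orientation: [-2.188, -2.252, 0.005]
contact_force: [-0.1, 0.1, 0.6]
grip_width: 0.0854
gripper_force: 0.0
clock: 20.25
tcp_pos: [0.5454, 0.1518, 0.0709]
orientation: [2.188, 2.252, 0.004]
contact_force: [-2.3, -0.1, 6.6]
grip_width: 0.0612
gripper_force: 37.5
clock: 20.75
tcp_pos: [0.5442, 0.1512, 0.2265]
orientation: [2.188, 2.253, 0.001]
contact_force: [1.4, 0.1, -1.5]
grip_width: 0.0613
gripper_force: 39.0
clock: 21.05
tcp_pos: [0.5445, 0.1511, 0.2549]
orientation: [2.188, 2.252, 0.002]
contact_force: [-0.2, -0.8, -1.6]
grip_width: 0.061
gripper_force: 39.0
t21.1 tcp [0.5445 0.1511 0.2549] F [-0.2 -0.8 -1.6] w0.0610 g39 q [ 0.21  0.37 -0.75  1.76  0.28  1.12 -0.6 ]
R [[-0.029, 1.0, 0.002], [1.0, 0.029, -0.0], [-0.0, 0.002, -1.0]]
shift cm [-38.3   7.1   1.5] tool y heading 0.029 z tilt [ 0.002 -0.   ]
```

```bash

python3 -m crank '[[[-4.3,0,0],[0,0,0]],[[-4.3,0,0],[0,0,0]],[[-4.3,0,0],[0,0,0]],[[-4.3,0,0],[0,0,0]],[[-4.3,0,0],[0,0,0]]]' >/dev/null
python3 -m crank '[[[-4.3,0,0],[0,0,0]],[[-4.2,2.4,0],[0,0,0]],[[-4.2,2.4,0],[0,0,0]],[[-4.1,2.3,0],[0,0,0]],[[0,0,0],[0,0,0]]]' >/dev/null
python3 -m crank '[[[0,0,4],[0,0,0]],[[0,0,4],[0,0,0]],[[0,0,4],[0,0,0]],[[0,0,0],[0,0,0]],[[0,0,0],[0,0,0]]]' >/dev/null
python3 go.py 0.6268 -0.2300 0.0395
```

```text
t22.6 tcp [ 0.6256 -0.2292  0.133 ] F [-0.6  0.2 -0.5] w0.0612 g39 q [ 0.64  0.62 -0.56  1.63  0.38  1.   -0.01]
R [[-0.029, 1.0, -0.003], [1.0, 0.029, 0.001], [0.001, -0.003, -1.0]]
shift cm [-0.1  0.1  9.4] tool y heading 0.029 z tilt [-0.003  0.001]
```

```bash

python3 -m crank '[[[0,0.1,3],[0,0,0]],[[0,0,3],[0,0,0]],[[0,0,2],[0,0,0]],[[0,0,1],[0,0,0]],[[0,0,0.3],[0,0,0]]]' >/dev/null
python3 -m crank '[[[0,0,0],[0,0,0]],[[0,0,0],[0,0,0]]]'
```

```text
clock: 23.25
tcp_pos: [0.6286, -0.2298, 0.0426]
orientation: [2.187, 2.251, 0.002]
contact_force: [-0.0, 0.1, -1.8]
grip_width: 0.0612
gripper_force: 39.3
```

```bash

python3 -m crank '[[[0,0,0.3],[0,0,0]],[[0,0,0],[0,0,0]]]'
python3 -m crank '[[[0,0,0.1],[0,0,0]],[[0,0,0],[0,0,0]]]'
```

```text
clock: 23.45
tcp_pos: [0.6285, -0.2299, 0.0391]
orientation: [2.187, 2.252, 0.002]
contact_force: [1.3, -0.5, 1.9]
grip_width: 0.0612
gripper_force: 39.8
clock: 23.65
tcp_pos: [0.6286, -0.2299, 0.039]
orientation: [2.188, 2.251, 0.001]
contact_force: [-1.5, -0.1, 10.7]
grip_width: 0.0614
gripper_force: 40.6
```

Contact is felt, so I'll release, go up and look.

```bash

python3 -m crank '[[[0,0,0],[0,0,0]],[[0,0,0],[0,0,0]],[[0,0,0],[0,0,0]],[[0,0,0],[0,0,0]]]' 8.5 >/dev/null
python3 -m crank '[[[0,0,-3],[0,0,0]],[[0,0,-4.5],[0,0,0]],[[0,0,-4.5],[0,0,0]],[[0,0,-4.5],[0,0,0]],[[0,0,-4],[0,0,0]]]' >/dev/null
python3 -m crank '[[[0,0,0],[0,0,0]],[[0,0,0],[0,0,0]]]' 4.5 >/dev/null
python3 - <<'E'
from h import *
p,d,W=cloud("wrist"); h=W[...,2]; hsv=cv2.cvtColor(p,cv2.COLOR_RGB2HSV)
near=np.hypot(W[...,0]-.627,W[...,1]+.23)<.07
for nm,a in(("jar lid",near&(h>.055)&(h<.075)),("coaster",near&(h<.02)&(h>-.005)&(hsv[...,1]>90)&(hsv[...,0]<25))):
    P=W[a]; c,rad=cv2.minEnclosingCircle(P[:,:2].astype(np.float32)); print(nm,len(P),np.round(c,4),round(rad,4),np.median(P[:,2]).round(4))
cv2.imwrite("pics/w4.png",p[:,:,::-1])
E
python3 look.py 0.60 -0.325
python3 go.py 0.5994 -0.3251 0.24
```

```text
jar lid 2410 [ 0.6277 -0.232 ] 0.0311 0.0645
coaster 2204 [ 0.6273 -0.2308] 0.0527 0.0025
white [231. 267.] 379 mid [ 0.5996 -0.3249  0.1033] size [0.023 0.024 0.01 ] median rgb [254. 252. 241.]
t24.9 tcp [ 0.6264 -0.2296  0.2401] F [-0.1  0.5 -0.6] w0.0456 g0 q [ 0.67  0.52 -0.59  1.53  0.31  1.18  0.05]
R [[-0.029, 1.0, -0.003], [1.0, 0.029, 0.001], [0.001, -0.003, -1.0]]
shift cm [-9.5 -3.   0. ] tool y heading 0.029 z tilt [-0.003  0.001]
```

View pics/w4.png

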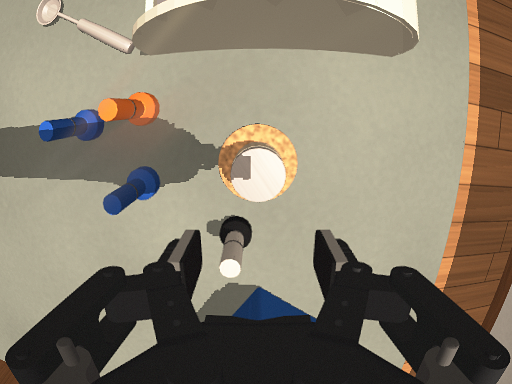

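The jar stands centred on the coaster, lid at (258,175). Torch C is still at (235,235).

```bash

python3 -m crank '[[[-3.1,-1,0],[0,0,0]],[[-3.2,-1,0],[0,0,0]],[[-3.2,-0.9,0],[0,0,0]],[[0,0,0],[0,0,0]],[[0,0,0],[0,0,0]]]' >/dev/null
python3 look.py 0.60 -0.325
python3 go.py 0.5996 -0.325 0.063
```

```text
white [259. 182.] 498 mid [ 0.6001 -0.3252  0.1033] size [0.023 0.023 0.01 ] median rgb [240. 232. 209.]
t25.4 tcp [ 0.6007 -0.3244  0.2401] F [-0.5  0.5  0.1] w0.0445 g0 q [ 0.79  0.55 -0.57  1.49  0.31  1.2   0.2 ]
R [[-0.029, 1.0, -0.002], [1.0, 0.029, 0.002], [0.002, -0.002, -1.0]]
shift cm [-0.1 -0.1 17.7] tool y heading 0.029 z tilt [-0.002  0.002]
```

```bash

python3 -m crank '[[[-0.1,0,4.5],[0,0,0]],[[0,0,4.5],[0,0,0]],[[0,0,4.5],[0,0,0]],[[0,0,2.5],[0,0,0]],[[0,0,1.7],[0,0,0]]]' >/dev/null
python3 -m crank '[[[0,0,0],[0,0,0]],[[0,0,0],[0,0,0]],[[0,0,0],[0,0,0]],[[0,0,0],[0,0,0]],[[0,0,0],[0,0,0]]]' 1.5 40
python3 -m crank '[[[0,0,-3],[0,0,0]],[[0,0,-4.5],[0,0,0]],[[0,0,-4.5],[0,0,0]],[[0,0,-4.5],[0,0,0]],[[0,0,-2.5],[0,0,0]]]'
python3 -m crank '[[[0,0,0],[0,0,0]],[[0,0,0],[0,0,0]]]'
python3 go.py 0.5426 0.1585 0.25
```

```text
clock: 26.4
tcp_pos: [0.6017, -0.3267, 0.066]
orientation: [2.188, 2.252, 0.001]
contact_force: [0.2, 0.2, -1.5]
grip_width: 0.0232
gripper_force: 39.2
clock: 26.9
tcp_pos: [0.6026, -0.3266, 0.2601]
orientation: [2.185, 2.249, 0.003]
contact_force: [0.6, -0.2, -1.2]
grip_width: 0.0231
gripper_force: 39.6
clock: 27.1
tcp_pos: [0.6011, -0.3264, 0.2553]
orientation: [2.188, 2.252, -0.0]
contact_force: [0.3, 0.4, -2.7]
grip_width: 0.0228
gripper_force: 39.5
t27.1 tcp [ 0.6011 -0.3264  0.2553] F [ 0.3  0.4 -2.7] w0.0228 g40 q [ 0.79  0.54 -0.58  1.47  0.3   1.22  0.21]
R [[-0.029, 1.0, 0.001], [1.0, 0.029, -0.001], [-0.001, 0.001, -1.0]]
shift cm [48.6 -4.4  0.5] tool y heading 0.029 z tilt [ 0.001 -0.001]
```

```bash

python3 -m crank '[[[4.4,-1.5,0],[0,0,0]],[[4.4,-1.5,0],[0,0,0]],[[4.4,-1.4,0],[0,0,0]],[[4.4,0,0],[0,0,0]],[[4.4,0,0],[0,0,0]]]' >/dev/null
python3 -m crank '[[[4.4,0,0],[0,0,0]],[[4.4,0,0],[0,0,0]],[[4.4,0,0],[0,0,0]],[[4.4,0,0],[0,0,0]],[[4.4,0,0],[0,0,0]]]' >/dev/null
python3 -m crank '[[[4.6,0,0],[0,0,0]],[[0,0,0],[0,0,0]],[[0,0,0],[0,0,0]]]' >/dev/null
python3 go.py 0.5426 0.1585 0.0845
```

```text
t28.4 tcp [0.5418 0.1591 0.2532] F [-0.4 -0.4 -1.6] w0.0232 g40 q [ 0.21  0.37 -0.77  1.76  0.28  1.13 -0.61]
R [[-0.032, 0.999, -0.003], [0.999, 0.032, -0.0], [-0.0, -0.003, -1.0]]
shift cm [-0.1  0.1 16.9] tool y heading 0.032 z tilt [-0.003 -0.   ]
```

```bash

python3 -m crank '[[[0,0,4],[0,0,0]],[[0,0,4],[0,0,0]],[[0,0,4],[0,0,0]],[[0,0,2.5],[0,0,0]],[[0,0,2.4],[0,0,0]]]' >/dev/null
python3 -m crank '[[[0,0,0],[0,0,0]],[[0,0,0],[0,0,0]]]'
python3 -m crank '[[[0,0,0],[0,0,0]],[[0,0,0],[0,0,0]],[[0,0,0],[0,0,0]]]' 4.5
python3 -m crank '[[[0,0,-3],[0,0,0]],[[0,0,-4.5],[0,0,0]],[[0,0,-4.5],[0,0,0]],[[0,0,-4],[0,0,0]],[[0,0,0],[0,0,0]]]' >/dev/null
python3 -m crank '[[[0,-4,-3],[0,0,0]],[[0,-4,-4],[0,0,0]],[[0,0,0],[0,0,0]],[[0,0,0],[0,0,0]]]' >/dev/null
python3 look.py 0.545 0.097 0.11 0.14
python3 - <<'E'
from h import *
p,d,W=cloud("wrist"); cv2.imwrite("pics/w5.png",p[:,:,::-1]); h=W[...,2]
m=(h>.205)&(h<.24)&(W[...,0]>.6)&(W[...,0]<.7)&(W[...,1]>.06)&(W[...,1]<.15)
P=W[m]; print("bar",len(P),np.median(P,0).round(4),P.min(0).round(3),P.max(0).round(3))
E
python3 go.py 0.6480 0.1025 0.3
```

```text
clock: 29.1
tcp_pos: [0.5422, 0.1576, 0.085]
orientation: [-2.189, -2.251, 0.002]
contact_force: [-0.4, 4.4, -2.4]
grip_width: 0.023
gripper_force: 39.9
clock: 29.4
tcp_pos: [0.5437, 0.1571, 0.0865]
orientation: [2.189, 2.251, 0.0]
contact_force: [-0.7, -0.1, -0.3]
grip_width: 0.0454
gripper_force: 0.0
white [321. 172.] 312 mid [0.5412 0.1563 0.1195] size [0.023 0.023 0.015] median rgb [246. 248. 238.]
white [319. 222.] 252 mid [0.5431 0.0951 0.1205] size [0.022 0.022 0.012] median rgb [245. 243. 226.]
bar 779 [0.6437 0.1095 0.2267] [0.639 0.061 0.219] [0.652 0.15  0.23 ]
t30.4 tcp [0.468  0.155  0.3103] F [ 0.1 -0.2 -1.7] w0.0453 g0 q [ 0.3   0.19 -0.83  1.83  0.15  1.19 -0.56]
R [[-0.028, 1.0, -0.001], [1.0, 0.028, -0.001], [-0.001, -0.001, -1.0]]
shift cm [-5.7 17.8  1. ] tool y heading 0.028 z tilt [-0.001 -0.001]
```

View pics/w5.png

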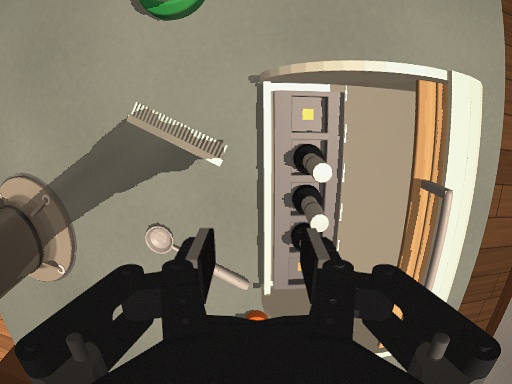

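The wrist view shows torches in the wells at (305,158) and (305,195), and at (298,235) behind the finger. I'll check all three with the fixed cameras.

```bash

python3 - <<'E'
from h import *
for n in("top","scene"):
    p,d,W=cloud(n); h=W[...,2]
    m=((h>.1)&(h<.135)&(W[...,0]>.3)&(W[...,0]<.7)&(W[...,1]<.25)&(W[...,1]>-.75)).astype(np.uint8)
    k,l,s,c=cv2.connectedComponentsWithStats(m)
    for i in range(1,k):
        if 12<s[i,4]<400: q=l==i; print(n,c[i].round(),s[i,4],np.nanmedian(W[q],0).round(3),np.nanmax(h[q]).round(3),np.median(p[q],0))
E
```

```text
top [421. 158.] 354 [ 0.582 -0.48   0.117] 0.135 [16. 31. 52.]
top [288. 148.] 30 [ 0.605 -0.07   0.121] 0.133 [74. 66. 53.]
top [234. 166.] 55 [0.54  0.094 0.126] 0.131 [165. 174. 160.]
top [254. 166.] 55 [0.542 0.033 0.126] 0.134 [166. 171. 159.]
top [290. 176.] 53 [ 0.513 -0.076  0.117] 0.135 [115. 103.  82.]
top [315. 191.] 47 [ 0.473 -0.157  0.108] 0.116 [175. 107.  10.]
top [348. 193.] 51 [ 0.47  -0.257  0.109] 0.113 [ 46.  82. 134.]
top [321. 220.] 50 [ 0.386 -0.175  0.109] 0.115 [ 45.5  82.  136. ]
scene [300. 156.] 103 [0.543 0.151 0.125] 0.131 [204. 185. 163.]
scene [289. 177.] 100 [0.545 0.089 0.125] 0.129 [198.  184.  162.5]
scene [278. 198.] 100 [0.547 0.029 0.125] 0.133 [213. 194. 171.]
scene [274. 248.] 269 [ 0.593 -0.081  0.118] 0.135 [105.  96.  82.]
scene [178. 244.] 85 [ 0.39  -0.177  0.108] 0.113 [ 42.  83. 154.]
scene [213. 255.] 86 [ 0.475 -0.159  0.108] 0.113 [213.  114.   30.5]
scene [191. 293.] 87 [ 0.473 -0.259  0.108] 0.113 [ 46.  87. 157.]
```

All three tails are at 0.126 m, so every torch is seated. Closing the cover now.

```bash

python3 -m crank '[[[-1.4,4.4,0],[0,0,0]],[[-1.4,4.4,0],[0,0,0]],[[-1.4,4.4,0],[0,0,0]],[[-1.5,4.5,0],[0,0,0]],[[0,0,0],[0,0,0]]]' 2.8 25 >/dev/null
python3 -m crank '[[[0,0,0],[0,0,0]],[[0,0,0],[0,0,0]],[[0,0,0],[0,0,0]]]' >/dev/null
python3 go.py 0.6480 0.1025 0.2095
```

```text
t31.3 tcp [0.6455 0.105  0.3112] F [-0.3 -0.4  0.3] w0.0279 g0 q [ 0.25  0.48 -0.73  1.47  0.32  1.31 -0.48]
R [[-0.031, 1.0, -0.0], [1.0, 0.031, -0.0], [-0.0, -0.0, -1.0]]
shift cm [-0.3  0.2 10.2] tool y heading 0.031 z tilt [-0. -0.]
```

```bash

python3 -m crank '[[[-0.2,0.2,3.5],[0,0,0]],[[0,0,3.5],[0,0,0]],[[0,0,3.1],[0,0,0]],[[0,0,0],[0,0,0]],[[0,0,0],[0,0,0]]]'
python3 -m crank '[[[0,0,0],[0,0,0]],[[0,0,0],[0,0,0]],[[0,0,0],[0,0,0]],[[0,0,0],[0,0,0]],[[0,0,0],[0,0,0]]]' 0.6 25
python3 go.py 0.4425 0.0949 0.0477
```

```text
clock: 31.8
tcp_pos: [0.6482, 0.1026, 0.2112]
orientation: [2.188, 2.254, 0.0]
contact_force: [0.5, 0.8, 1.2]
grip_width: 0.0279
gripper_force: 0.0
clock: 32.3
tcp_pos: [0.648, 0.1029, 0.2127]
orientation: [2.188, 2.254, 0.001]
contact_force: [-6.0, -0.6, 5.3]
grip_width: 0.009
gripper_force: 24.7
t32.3 tcp [0.648  0.1029 0.2127] F [-6.  -0.6  5.3] w0.0090 g25 q [ 0.24  0.56 -0.7   1.59  0.39  1.14 -0.53]
R [[-0.03, 1.0, 0.001], [1.0, 0.03, -0.0], [-0.0, 0.001, -1.0]]
shift cm [ -0.2 -20.6  16.5] tool y heading 0.03 z tilt [ 0.001 -0.   ]
```

```bash

python3 -m crank '[[[0,-1.3,0],[0,0,0]],[[0,-1.95,0.1],[0,0,0]],[[0,-1.95,0.3],[0,0,0]],[[0,-1.9,0.5],[0,0,0]],[[0,-1.85,0.65],[0,0,0]]]'
python3 -m crank '[[[0,-1.75,0.85],[0,0,0]],[[0,-1.65,1],[0,0,0]],[[0,-1.55,1.2],[0,0,0]],[[0,-1.4,1.3],[0,0,0]]]'
python3 go.py 0.4425 0.0949 0.0477
```

```text
clock: 32.8
tcp_pos: [0.562, 0.0998, 0.1984]
orientation: [2.185, 2.248, 0.011]
contact_force: [6.3, -0.3, -1.4]
grip_width: 0.0088
gripper_force: 25.3
clock: 33.2
tcp_pos: [0.497, 0.0974, 0.1537]
orientation: [2.186, 2.249, 0.004]
contact_force: [0.3, -4.1, 4.9]
grip_width: 0.0091
gripper_force: 26.7
t33.2 tcp [0.497  0.0974 0.1537] F [ 0.3 -4.1  4.9] w0.0091 g27 q [ 0.31  0.39 -0.76  1.99  0.35  0.88 -0.61]
R [[-0.029, 1.0, 0.006], [1.0, 0.029, -0.002], [-0.002, 0.006, -1.0]]
shift cm [-0.1 -5.5 10.6] tool y heading 0.029 z tilt [ 0.006 -0.002]
```

```bash

python3 -m crank '[[[0,-1.3,1.45],[0,0,0]],[[0,-1.1,1.6],[0,0,0]],[[0,-0.95,1.7],[0,0,0]],[[0,0,0],[0,0,0]]]'
python3 -m crank '[[[0,-0.8,1.8],[0,0,0]],[[0,-0.6,1.85],[0,0,0]],[[0,-0.4,1.9],[0,0,0]],[[0,0,0],[0,0,0]],[[0,0,0],[0,0,0]]]'
python3 go.py 0.4425 0.0949 0.0477
```

```text
clock: 33.6
tcp_pos: [0.4612, 0.0961, 0.1036]
orientation: [2.188, 2.253, -0.002]
contact_force: [-1.4, -2.3, -1.9]
grip_width: 0.0087
gripper_force: 26.9
clock: 34.1
tcp_pos: [0.4427, 0.0954, 0.0484]
orientation: [-2.189, -2.253, 0.006]
contact_force: [-6.4, -2.2, -2.5]
grip_width: 0.009
gripper_force: 27.6
t34.1 tcp [0.4427 0.0954 0.0484] F [-6.4 -2.2 -2.5] w0.0090 g28 q [ 0.2   0.49 -0.66  2.18  0.51  0.64 -0.8 ]
R [[-0.029, 1.0, -0.003], [1.0, 0.029, -0.002], [-0.002, -0.003, -1.0]]
shift cm [-0.1 -0.   0.1] tool y heading 0.029 z tilt [-0.003 -0.002]
```

```bash

python3 -m crank '[[[0,0,0.4],[0,0,0]],[[0,0,0],[0,0,0]]]'
python3 -m crank '[[[0,0,0.4],[0,0,0]],[[0,0,0],[0,0,0]]]'
python3 -m crank '[[[0,0,0],[0,0,0]],[[0,0,0],[0,0,0]],[[0,0,0],[0,0,0]]]' 2.8
python3 -m crank '[[[0,0,-3],[0,0,0]],[[0,0,-4.5],[0,0,0]],[[0,0,-4.5],[0,0,0]],[[0,0,-4.5],[0,0,0]],[[0,0,-4],[0,0,0]]]' >/dev/null
python3 -m crank '[[[0,0,0],[0,0,0]],[[0,0,0],[0,0,0]],[[0,0,0],[0,0,0]]]'
python3 - <<'E'
from h import *
p,d,W=cloud("wrist"); h=W[...,2]
P=W[(h>.05)&(h<.09)&(W[...,0]>.4)&(W[...,0]<.465)&(W[...,1]>.05)&(W[...,1]<.145)]
print("bar",len(P),np.median(P,0).round(4),P.min(0).round(3),P.max(0).round(3))
near=np.hypot(W[...,0]-.627,W[...,1]+.23)<.07
p,d,W=cloud("top"); h=W[...,2]
P=W[(h>.05)&(h<.085)&(W[...,0]>.4)&(W[...,0]<.452)&(W[...,1]>.04)&(W[...,1]<.145)]; print("top bar",len(P),np.median(P,0).round(4))
z=np.load("pics/top0.npz"); _,_,W0=cloud("top",z["p"],z["d"]); h=W0[...,2]
P=W0[(h>.05)&(h<.085)&(W0[...,0]>.4)&(W0[...,0]<.452)&(W0[...,1]>.04)&(W0[...,1]<.145)]; print("top bar at start",len(P),np.median(P,0).round(4))
cv2.imwrite("pics/t2.png",cv2.resize(p[:,:,::-1],(800,600)))
E
```

```text
clock: 34.3
tcp_pos: [0.4425, 0.0957, 0.0454]
orientation: [2.189, 2.253, -0.007]
contact_force: [-10.5, -2.4, 10.7]
grip_width: 0.0088
gripper_force: 29.5
clock: 34.5
tcp_pos: [0.4425, 0.0961, 0.0422]
orientation: [2.188, 2.253, -0.007]
contact_force: [-14.9, -3.4, 23.9]
grip_width: 0.009
gripper_force: 32.6
clock: 34.8
tcp_pos: [0.4458, 0.0968, 0.0412]
orientation: [2.189, 2.252, 0.004]
contact_force: [-0.4, 0.5, -0.5]
grip_width: 0.0281
gripper_force: 0.0
clock: 35.6
tcp_pos: [0.4434, 0.0959, 0.2442]
orientation: [-2.189, -2.253, 0.002]
contact_force: [-0.1, -1.2, -0.0]
grip_width: 0.0279
gripper_force: 0.0
bar 781 [0.4416 0.1006 0.0665] [0.435 0.05  0.061] [0.448 0.144 0.069]
top bar 0 [nan nan nan]
top bar at start 99 [0.4393 0.0924 0.0694]
  return _methods._mean(a, axis=axis, dtype=dtype,
  ret = um.true_divide(
```

View pics/t2.png

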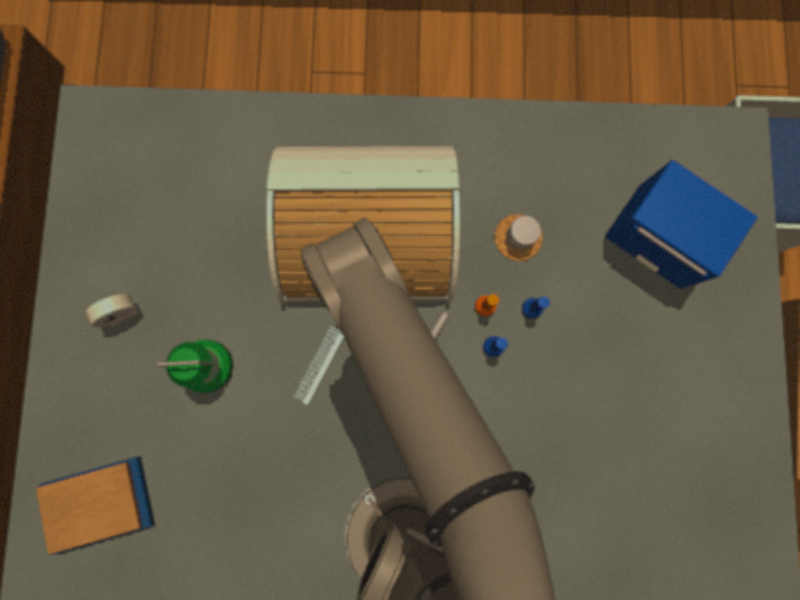

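The top view shows the cover shut, the jar on the coaster at (522,235), and the lantern, comb and look-alikes where they were. The handle is back at its starting height (0.0665 m against 0.067 m). Handing in.

```bash
python3 -c "
from bench import r
print(r.hand_in())"
```

```text
the job is handed in; nothing more can be done
None
```

I handed the job in at about 36 s on the clock, with the cover shut, three torches (all I could find) seated in their own wells and the jar centred on the coaster; `hand_in()` returned no verdict, and the spoon was partly hidden by the arm in the last picture.

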